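# Seat the forked block in the drill jig and hold the spring slide at its mark

### The arm

A 7-joint arm with a two-finger parallel gripper is mounted at the origin on the work surface; the furniture and walls round the work are solid. World frame = base frame: x ahead of the robot, y to its left, z up, the work surface at z = 0. Lengths are in m, angles in degrees, forces in N, time in s.
With the tool pointing down it reaches from about 0.425 to 0.825 m from the base axis. Payload 3.6 kg.
Tool frame: the origin (TCP) lies midway between the tips of the shut fingers; the grasp point (between the pads) lies env.tcp_to_grasp behind it (env.tcp_to_grasp is the distance from the TCP to the grasp point, in m); z points along the fingers, x is the direction in which the jaws open and shut, and the axes are right-handed (so a half turn about z gives the same grasp; the last joint's range is limited). The gripper opens to 85 mm and grips with 20 to 120 N. Pads are 22 mm wide; open, the fingers measure 114 mm over their backs; the gripper's body (76 mm by 85 mm) begins 54 mm behind the grasp point. The pads swing forward as they close: fully open they stand 13 mm farther back than shut.
Start: joints at [65.174, 35.231, -0.722, 81.555, 0.464, 63.22, -2.315], TCP at [0.257, -0.597, 0.231] pointing down, gripper open.
Joint ranges: [-178.69, 178.69], [-17.37, 117.87], [-77.05, 75.6], [15.02, 138.74], [-78.02, 258.01], [0.78, 113.62], [-162.83, 162.83]. Speed limits (degrees/s): [159.86, 159.86, 180, 180, 180, 180, 180].

### API

Orientations are given as a 3x3 rotation matrix whose columns are the frame's x, y, z axes.
In Python, from cell import observe, get_image, camera_params, ticket, nets, env gives the robot as it stands.
- The arm moves only by the shell command python3 -m crank 'ROWS' [OPENING] [FORCE]. ROWS is JSON, a list of rows, each a list of 6 numbers: the shift along the tool's x, y, z in mm, then the turn, a rotation vector about the tool's x, y, z in degrees. A call has exactly 10 rows; each row is the pose to reach, as a shift and turn from the pose measured when the call began, along the tool's axes at that moment; what a row does not reach only later rows make up. A row lasts 1/12 s, in which the tool goes at most 41.7 mm and 7.16 degrees, less where a joint would pass 70% of its speed; a pose out of reach is approached as far as the arm can. A call with a gripper value outside its range is refused whole. OPENING is the finger opening in mm, from 0 to 85.4, set as the call begins (- or left out, the last holds). The fingers move at their own pace and stop on an object; FORCE is the grip in N (left out, the last holds). Time passes only in rows, so rows that repeat a pose let the fingers close, or fill a call up. It gives the time, the measured TCP pose, the force and the opening at its end, in the units of the state.
- observe(): the state, without advancing time (a new reading comes with each control period).
- get_image(name): name is "scene" or "top" or "wrist"; returns (picture, depth): 480x640x3 uint8, red, green, blue; 480x640 float32, m along the optical axis (not along the pixel's ray), 0 where there is no reading.
- camera_params(name): a dict with "intrinsics" (3x3 intrinsics, pixels), "k1" (the pictures are not rectified: a ray, as slopes to the right and down, at radius r is drawn at 1 + k1 r^2 times it, then the intrinsics apply), "T" (4x4, takes a point from camera to world coordinates). Camera axes: x right, y down, z forward; pixel columns grow to the right and rows downward; lengths in m; the calibration is good to about 2 mm. A picture is of the moment at which its call begins: read the wrist's pose just before it. camera_params takes no time and is no camera call; for the wrist camera it gives the pose at the moment of the call.
- ticket.hand_in(): hands the job in, once; it reports no verdict.
Trained networks look in the newest picture that a camera, given by its name, has taken for a name from the list of things; names that differ only in an ending like _2 or _b are one class to them, and where a whole thing is asked for, a point or a joint stands for the part that bears it (a point fixed in the world has none). Each returns a list of dicts, best first, with "p" (0 to 1); they miss things now and then, are a little off and sometimes report something else, mostly with a low value. They report only what shows in the picture. A call takes as long as a camera call. They do not tell look-alikes from the thing itself.
- nets.find_in(camera, thing): "rect" ([left, top, right, bottom] in pixels, round what is visible of it).
The state is a dict: "clock": time; "qpos": joint angles; "dq": joint speeds; "joint_efforts": joint torques, N m; "tool_pos": TCP position; "eef_rot": TCP orientation; "ft_force": force on the tool from outside, world axes, zero at the start; "moment": the same for the moment, N m; "finger_gap": finger opening in m.
Only numpy, scipy, OpenCV 4.12 (cv2) and the standard library are available. Lean on these libraries where they do the work, as an engineer would, in place of code of your own. Each camera call takes 0.05 s, during which the arm holds its last target.

### The job

The forked metal block has had its first face done: turn it and seat it in the drill jig flat on the plate, with its slot over the short upright blade and both prongs right up against the back bar, and let go of it. Then pull the jig's spring-return slide out by its upright handle, towards the near edge of the jig, until the slide's pointer is level with the index tab, and keep hold of it there: finish still holding the slide at the mark, because it springs back when released. Leave the block seated and do not disturb the tools lying round.

Things in the scene. Friction and masses are not known exactly. Their poses are not given: they have to be found in the camera images.
- block: Loose workpiece, a plain aluminium block 90 x 40 x 36 mm (x, y, z), about 0.3 kg, on the bench left of the jig. Origin: centre of its underside. Its +x end is forked: a slot 16 mm wide (y), 22 deep (x), open from top to bottom, between two prongs 12 mm wide. Grip it across its 40 mm width, behind the slot.
- fork_end (a point): Point of the block at the middle of the forked end, level with the prong ends and the underside: 45 mm along block +x from the block's origin. Axes as the block's.
- jig: Drill jig, fixed to the bench: dark steel plate 250 x 200 x 8 mm (x -125 to 125, y -110 to 90 mm). Origin: at the underside; x points away from the robot along the slide, y left, z up; yaw within 0.25 rad of the robot's. Back bar and blade (see point seat) stand on its left half; the slide runs on a rail at y = -60 mm on its right half.
- seat (a point): Foot of the back bar's near face, on the blade's centre line, on the plate (z 8 mm; jig x 60, y 50). Axes as the jig's. Behind it the bar: 70 mm long (y), 26 high; from the bar the blade, 6 mm thick (y), 22 high, sticks out 16 mm to jig -x. The block is seated when fork_end is here and block x points along jig x; it can be lowered straight over the blade.
- slide (a joint): Travel of the spring-return slide in m: 0 = fully home (as it starts), grows as it is pulled along jig -x (to the near edge), end stop at 0.105. The spring pulls it home with about 4 N at 0 and 13 N at 0.1.
- handle (a point): Centre of the top of the slide's upright black handle, 77 mm above the bench. The handle measures 16 mm in jig x and 30 mm in jig y and is free from 35 to 77 mm above the bench; pinch it from above. It moves with the slide. Axes as the jig's.
- pointer (a point): Tip of the slide's small steel pointer, on the slide's right side, 22 mm above the bench, at the same jig x as the handle's centre; moves with the slide.
- bush (a point): Centre of the drill bush (22 mm across) on the end of the slide's arm, which stands 80 mm behind the handle (jig +x) and reaches left over the blade's line. Arm and bush are 51 to 69 mm above the bench. With the slide home the bush's near side is 24 mm behind the back bar's near face; pulled out, it passes 7 mm above the seated block.
- index_tab: The mark: a small aluminium tab (14 x 14 mm, 8 high, with an upright rib across it, 4 mm thick, 16 high) fixed on the right edge of the jig plate at jig y = -98 mm; its jig x differs from run to run (slide travel 65 to 85 mm). Origin: foot of the rib, on the plate; axes as the jig's. The pointer is at the mark when its tip has the same jig x as this origin.
- masking_tape: Bystander: a roll of brown masking tape, 105 mm across, 25 high, lying flat behind and left of the jig. Origin: centre of its underside.
- tape_measure: Bystander: a yellow and black tape measure, 36 x 82 x 68 mm, to the right of the jig. Origin: centre of its underside.
- spanner_17: Bystander: a steel spanner 227 mm long, 34 wide, 8 thick, between the robot and the jig. Origin: centre of its underside.
Mind the look-alikes: they are no part of the job. What is shaped like the block but yellow is not meant.

How it is judged (in metres and radians):
On the way:
1. the block is seated: slot over the blade, prongs against the back bar, flat, let go, with the slide still home (x of fork_end in the frame of seat between -0.006 and 0.004 m and y of fork_end in the frame of seat between -0.007 and 0.007 m and z of fork_end in the frame of seat below 0.004 m and angle between the x axis of block and the x axis of jig, either way round below 0.1 rad and angle between block's own z axis and vertical below 0.08 rad and value of joint slide below 0.01 m and contact force between block and the fingers below 0.1 N and linear speed of block below 0.02 m/s), for 0.2 s.
At the end, for the whole second after the job is handed in: The fingers hold the slide (over 3 N) at rest, its pointer within 6 mm of the index tab along the jig; the block, not touched by the robot, is flat on the plate, prong ends within 6 mm of the back bar, within 7 mm of the blade's centre line and 0.1 rad of square (x of fork_end in the frame of seat between -0.006 and 0.004 m and y of fork_end in the frame of seat between -0.007 and 0.007 m and z of fork_end in the frame of seat below 0.004 m and angle between the x axis of block and the x axis of jig, either way round below 0.1 rad and angle between block's own z axis and vertical below 0.08 rad and x of pointer in the frame of index_tab between -0.006 and 0.006 m and velocity of joint slide between -0.01 and 0.01 m/s and contact force between slide and the fingers above 3 N and contact force between block and the arm below 0.1 N and contact force between block and the fingers below 0.1 N and linear speed of block below 0.02 m/s); the arm keeps its last pose, push and grip.
It fails at once if the masking tape is disturbed (moved more than 25 mm) (distance of masking_tape from where it was at the start of the episode above 0.025 m).
It fails at once if the tape measure is disturbed (moved more than 25 mm) (distance of tape_measure from where it was at the start of the episode above 0.025 m).
It fails at once if the spanner 17 is disturbed (moved more than 25 mm) (distance of spanner_17 from where it was at the start of the episode above 0.025 m).
It also fails if it takes over 51 s, if anything falls off the work surface, if the arm or the gripper's body presses on something with over 40 N, if the wrist force passes 120 N, or if a joint passes its speed limit or range.

## Working session

There is one attempt and no reset: what is moved stays moved. The work goes in short steps, Python scripts to look and compute and a shell command to move; the robot and the scene stay as the last step left them, time stands still between calls to the robot, and variables do not carry over. Pictures are saved under pics/ and viewed, and the job is handed in when it is done.

```bash
ls; mkdir -p pics; cat > h.py <<'E'
import numpy as np, cv2, json
from cell import observe, get_image, camera_params, ticket, nets, env
def px2w(cam,u,v,z=None,d=None,P=None):
    P=P or camera_params(cam); K=np.array(P["intrinsics"]);T=np.array(P["T"]);k=P["k1"]
    x=(u-K[0,2])/K[0,0];y=(v-K[1,2])/K[1,1]
    r=np.hypot(x,y);s=r
    for _ in range(30): s=r/(1+k*s*s)
    f=s/r if r>0 else 1
    ray=np.array([x*f,y*f,1.])
    if d is not None: return (T@np.r_[ray*d,1])[:3]
    w=T[:3,:3]@ray;o=T[:3,3]
    return o+w*(z-o[2])/w[2]
def w2px(cam,p,P=None):
    P=P or camera_params(cam); K=np.array(P["intrinsics"]);T=np.array(P["T"]);k=P["k1"]
    c=np.linalg.inv(T)@np.r_[p,1]; a=c[:2]/c[2]; a=a*(1+k*(a@a))
    return K[0,0]*a[0]+K[0,2],K[1,1]*a[1]+K[1,2]
def save(n,im): cv2.imwrite(n,im[:,:,::-1])
E
python3 - <<'E'
from h import *
for c in ["scene","top"]:
    im,d=get_image(c); save(f"pics/{c}0.png",im); np.save(f"pics/{c}0d.npy",d)
    P=camera_params(c); print(c,np.round(P["T"],3).tolist(),P["k1"],np.round(P["intrinsics"],1).tolist())
    for t in ["block","jig","slide","index_tab","masking_tape","tape_measure","spanner_17"]:
        print(t,[(np.round(r["rect"]).tolist(),round(r["p"],2)) for r in nets.find_in(c,t)][:3])
o=observe();print(o,env.tcp_to_grasp)
E
```

```text
pics
scene [[-0.867, -0.242, 0.435, 0.004], [-0.498, 0.428, -0.754, 0.763], [-0.004, -0.871, -0.492, 0.633], [0.0, 0.0, 0.0, 1.0]] -0.13915664829401356 [[514.7, 0.0, 315.7], [0.0, 514.7, 241.0], [0.0, 0.0, 1.0]]
block [([289.0, 339.0, 345.0, 376.0], 0.7), ([257.0, 306.0, 308.0, 333.0], 0.68)]
jig [([250.0, 211.0, 376.0, 285.0], 0.77), ([256.0, 302.0, 306.0, 334.0], 0.71), ([262.0, 210.0, 327.0, 242.0], 0.67)]
slide [([261.0, 207.0, 330.0, 242.0], 0.72)]
index_tab [([352.0, 233.0, 353.0, 236.0], 0.45)]
masking_tape [([166.0, 265.0, 218.0, 304.0], 0.74)]
tape_measure [([379.0, 192.0, 403.0, 221.0], 0.8)]
spanner_17 []
top [[0.002, -0.99, 0.144, 0.376], [-1.0, 0.002, 0.028, -0.116], [-0.028, -0.144, -0.989, 1.084], [0.0, 0.0, 0.0, 1.0]] -0.1334654233582762 [[532.8, 0.0, 315.0], [0.0, 532.8, 229.5], [0.0, 0.0, 1.0]]
block [([199.0, 241.0, 238.0, 295.0], 0.85), ([170.0, 302.0, 204.0, 349.0], 0.71)]
jig [([299.0, 161.0, 405.0, 294.0], 0.58), ([201.0, 243.0, 238.0, 293.0], 0.52)]
slide [([311.0, 169.0, 389.0, 230.0], 0.7)]
index_tab []
masking_tape [([196.0, 135.0, 247.0, 184.0], 0.77)]
tap
[... 282 characters left out ...]
059447, -2.31550575]), 'dq': array([-0.01907952, -0.02790609, -0.08343584, -0.02186741,  0.02578315,
       -0.0110023 ,  0.04863764]), 'joint_efforts': array([-6.97790097e-05, -4.69047797e+01,  2.59253215e-01, -1.71333253e+01,
        1.01499600e-02,  1.54287722e-03, -4.80360583e-06]), 'tool_pos': array([ 0.25719295, -0.59691952,  0.23131228]), 'eef_rot': array([[ 3.95693837e-01, -9.18382484e-01,  3.82253894e-06],
       [-9.18382483e-01, -3.95693836e-01,  4.72682661e-05],
       [-4.18977925e-05, -2.22143144e-05, -9.99999999e-01]]), 'ft_force': array([-0.24666685,  0.34341233, -0.64139669]), 'moment': array([ 0.00354766, -0.03219322, -0.01827705]), 'finger_gap': 0.08511772631999395} 0.0187
```

View pictures.

View pics/top0.png

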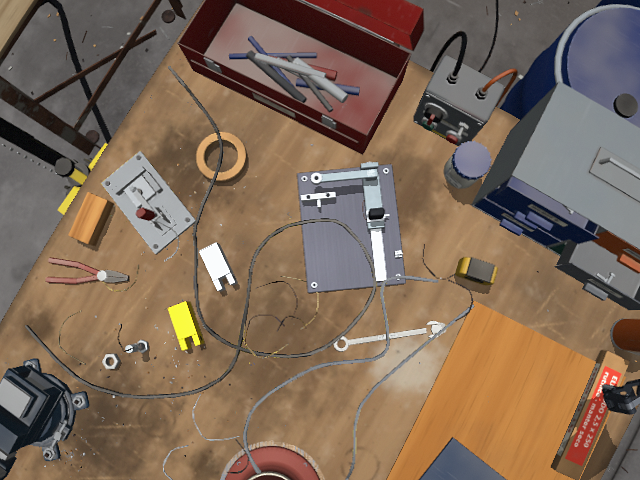

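View pics/scene0.png

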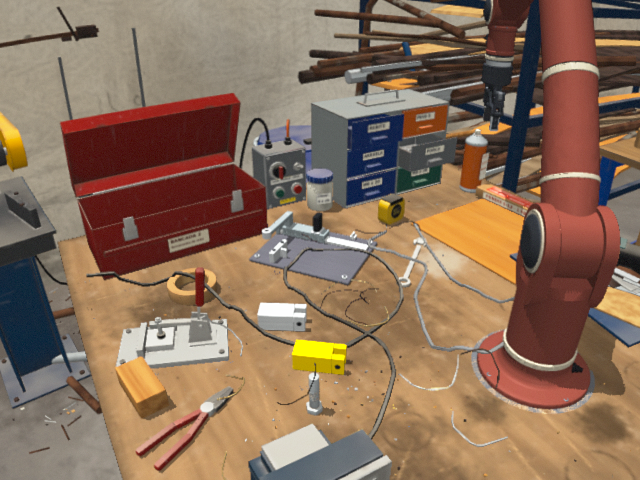

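```bash
python3 - <<'E'
from h import *
im=cv2.imread("pics/top0.png")
a=cv2.resize(im[150:360,160:280],None,fx=3.7,fy=2.85*1.3,interpolation=cv2.INTER_CUBIC)[:600]
a=cv2.resize(im[230:360,160:280],None,fx=4.6,fy=4.6,interpolation=cv2.INTER_CUBIC)
cv2.imwrite("pics/top0_blocks.png",a)
a=cv2.resize(im[155:300,290:450],None,fx=4,fy=4,interpolation=cv2.INTER_CUBIC)
cv2.imwrite("pics/top0_jig.png",a)
E
```

```text
(no output)
```

View pics/top0_blocks.png

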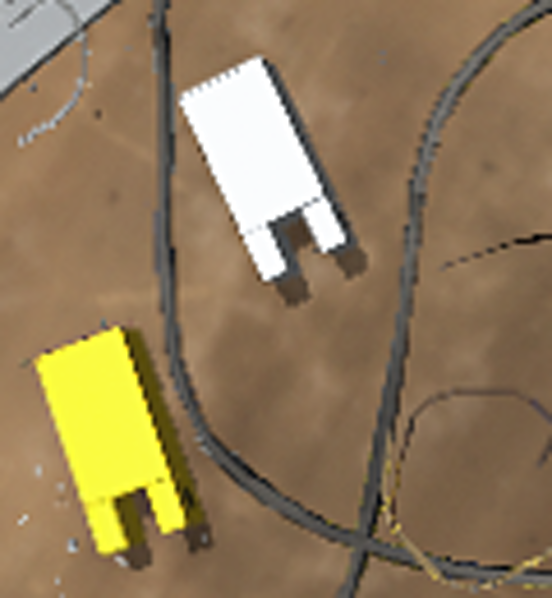

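View pics/top0_jig.png

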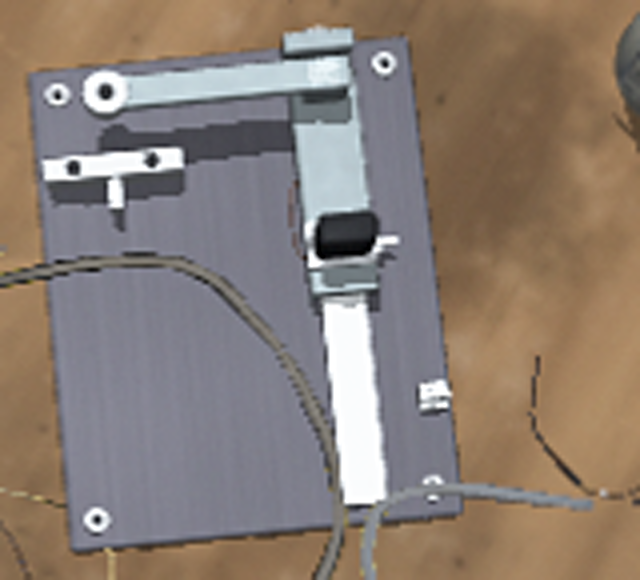

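```bash
python3 - <<'E'
from h import *
d=np.load("pics/top0d.npy"); im=cv2.imread("pics/top0.png")
P=camera_params("top")
# height map
vv,uu=np.mgrid[130:360,160:520]
W=np.array([px2w("top",u,v,d=d[v,u],P=P) for v,u in zip(vv.ravel(),uu.ravel())]).reshape(vv.shape+(3,))
np.save("pics/W.npy",W)
def at(u,v): return np.round(W[v-130,u-160],4)
for n,(u,v) in dict(block=(213,262),yel=(182,322),tape=(203,160),plate=(330,250),bar=(310,198),handle=(376,213),cable=(330,221),cable2=(246,330),tab=(398,253),bush=(317,178),sp=(390,335),bench=(270,260),tm=(478,268)).items(): print(n,at(u,v))
# block mask
m=(W[...,2]>.028)&(W[...,2]<.05)
m[:, :]=m
sub=np.zeros_like(m); sub[235-130:300-130,195-160:242-160]=1; m&=sub
p=W[m][:,:2].astype(np.float32); print(len(p)); r=cv2.minAreaRect(p*1000); print(r, np.median(W[m][:,2]))
# jig plate
hh=W[...,2]
m=(hh>.003)&(hh<.1);s=np.zeros_like(m);s[155-130:300-130,295-160:412-160]=1;m&=s
m=cv2.morphologyEx(m.astype(np.uint8),cv2.MORPH_OPEN,np.ones((3,3),np.uint8))>0
p=W[m]; print(len(p),cv2.minAreaRect((p[:,:2]*1000).astype(np.float32)))
m2=m&(hh>.005)&(hh<.012)
print(cv2.minAreaRect((W[m2][:,:2]*1000).astype(np.float32)))
E
```

```text
block [0.4641 0.1173 0.0315]
yel [0.3443 0.1774 0.0306]
tape [0.6773 0.1469 0.0236]
plate [ 0.4909 -0.1166  0.0058]
bar [ 0.5936 -0.0766  0.0315]
handle [ 0.5553 -0.2054  0.0725]
cable [ 0.5487 -0.1168  0.018 ]
cable2 [0.3295 0.0508 0.0166]
tab [ 0.4831 -0.2531  0.0194]
bush [ 0.6261 -0.0915  0.0674]
sp [ 0.3198 -0.2365  0.0031]
bench [ 0.4714  0.0066 -0.0033]
tm [ 0.4487 -0.4003  0.0691]
858
((468.9573974609375, 116.4351806640625), (120.88640594482422, 41.39224624633789), 27.176198959350586) 0.0345922035401236
11630 ((524.7871704101562, -157.15086364746094), (282.64111328125, 215.77940368652344), 8.407179832458496)
((526.4566040039062, -160.4954071044922), (277.8429260253906, 210.63119506835938), 7.633408546447754)
```

```bash
python3 - <<'E'
from h import *
P=camera_params("wrist");o=observe();T=np.array(P["T"])
R=o["eef_rot"];print("cam in tool",R.T@(T[:3,3]-o["tool_pos"]),np.round(R.T@T[:3,:3],3),P["intrinsics"],P["k1"])
dp=np.array([0.47,-0.13,0.33])-o["tool_pos"];print(R.T@dp*1000)
az=np.degrees(np.arctan2(R[1,0],R[0,0]));print(az)
E
```

```text
cam in tool [ 0.00059254 -0.07561491 -0.14372546] [[ 1.    -0.    -0.001]
 [ 0.001  0.955  0.296]
 [ 0.001 -0.296  0.955]] [[336.23955176   0.         322.12656207]
 [  0.         336.23955176 237.84588313]
 [  0.           0.           1.        ]] -0.007277497210478818
[-344.60840134 -380.19763647  -98.66483826]
-66.6907460690309
```

```bash
python3 -m crank '[[-20,-30,2,0,0,0],[-306,-449,31,0,0,0],[-306,-449,31,0,0,0],[-306,-449,31,0,0,0],[-306,-449,31,0,0,0],[-306,-449,31,0,0,0],[-306,-449,31,0,0,0],[-306,-449,31,0,0,0],[-306,-449,31,0,0,0],[-306,-449,31,0,0,0]]' 85; python3 - <<'E'
from h import *
o=observe();R=o["eef_rot"];print(np.round(R.T@(np.array([.548,-.138,.2])-o["tool_pos"])*1000),o["ft_force"])
E
```

```text
clock: 1.63
tool_pos: [0.4782, -0.2488, 0.2082]
eef_rot: [[0.395, -0.918, 0.001], [-0.918, -0.395, -0.0], [0.001, -0.001, -1.0]]
ft_force: [1.3, -0.5, -0.0]
finger_gap: 0.0849
[ -74. -108.    8.] [ 1.28453565 -0.53790298 -0.048714  ]
```

```bash
python3 -m crank '[[-20,-30,2,0,0,0],[-40,-60,4,0,0,0],[-60,-90,8,0,0,0],[-74,-108,8,0,0,0],[-74,-108,8,0,0,0],[-74,-108,8,0,0,0],[-74,-108,8,0,0,0],[-74,-108,8,0,0,0],[-74,-108,8,0,0,0],[-74,-108,8,0,0,0]]'; python3 - <<'E'
from h import *
P=camera_params("wrist");o=observe();im,d=get_image("wrist");save("pics/w1.png",im);np.save("pics/w1d.npy",d)
import pickle;pickle.dump((P,o),open("pics/w1.pkl","wb"))
print(P["T"],o["dq"])
for t in ["jig","slide","handle","pointer","index_tab","bush"]:
        print(t,[(np.round(r["rect"]).tolist(),round(r["p"],2)) for r in nets.find_in("wrist",t)][:3])
E
```

```text
clock: 2.47
tool_pos: [0.5477, -0.1395, 0.2004]
eef_rot: [[0.393, -0.919, 0.001], [-0.919, -0.393, -0.001], [0.001, -0.0, -1.0]]
ft_force: [-0.8, 0.4, 0.7]
finger_gap: 0.0851
[[ 3.92666741e-01 -8.78657305e-01 -2.71614010e-01  6.17294290e-01]
 [-9.19680743e-01 -3.75022494e-01 -1.16384964e-01 -1.10212063e-01]
 [ 4.01135294e-04  2.95498678e-01 -9.55343064e-01  3.44123236e-01]
 [ 0.00000000e+00  0.00000000e+00  0.00000000e+00  1.00000000e+00]] [-0.20511497  0.1191637  -0.48049355 -0.10999392 -0.0149857  -0.03427155
 -0.03395724]
jig [([215.0, 67.0, 471.0, 347.0], 0.64)]
slide [([289.0, 92.0, 445.0, 260.0], 0.9)]
handle [([287.0, 93.0, 448.0, 259.0], 0.8)]
pointer [([288.0, 94.0, 448.0, 258.0], 0.92), ([217.0, 69.0, 471.0, 347.0], 0.68), ([230.0, 375.0, 401.0, 417.0], 0.33)]
index_tab [([385.0, 299.0, 404.0, 311.0], 0.71)]
bush [([288.0, 93.0, 447.0, 261.0], 0.64)]
```

View pics/w1.png

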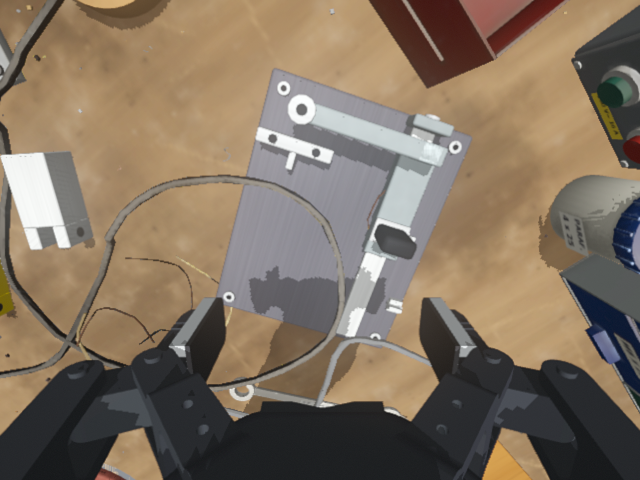

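```bash
python3 - <<'E'
import cv2
im=cv2.imread("pics/w1.png")
a=cv2.resize(im[60:210,210:410],None,fx=4,fy=4,interpolation=cv2.INTER_CUBIC); cv2.imwrite("pics/w1a.png",a)
a=cv2.resize(im[200:350,320:520],None,fx=4,fy=4,interpolation=cv2.INTER_CUBIC); cv2.imwrite("pics/w1b.png",a)
E
```

```text
(no output)
```

View pics/w1a.png

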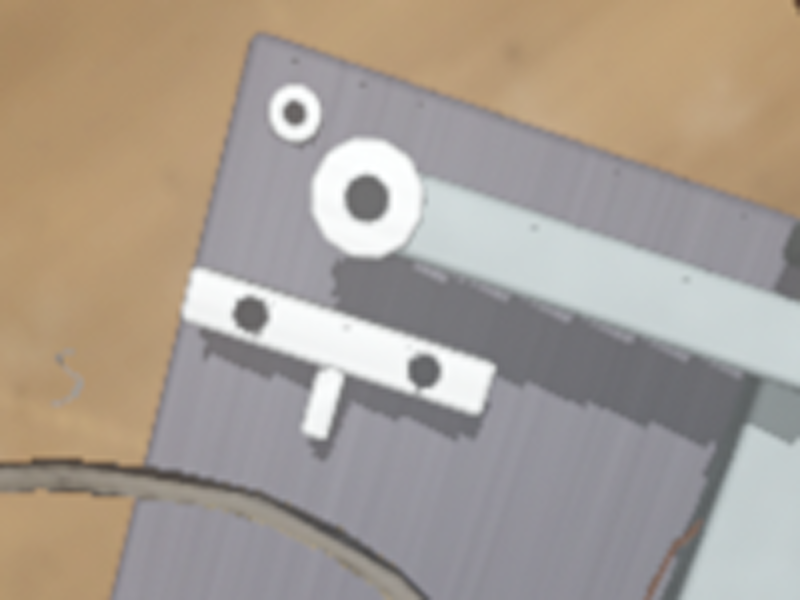

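View pics/w1b.png

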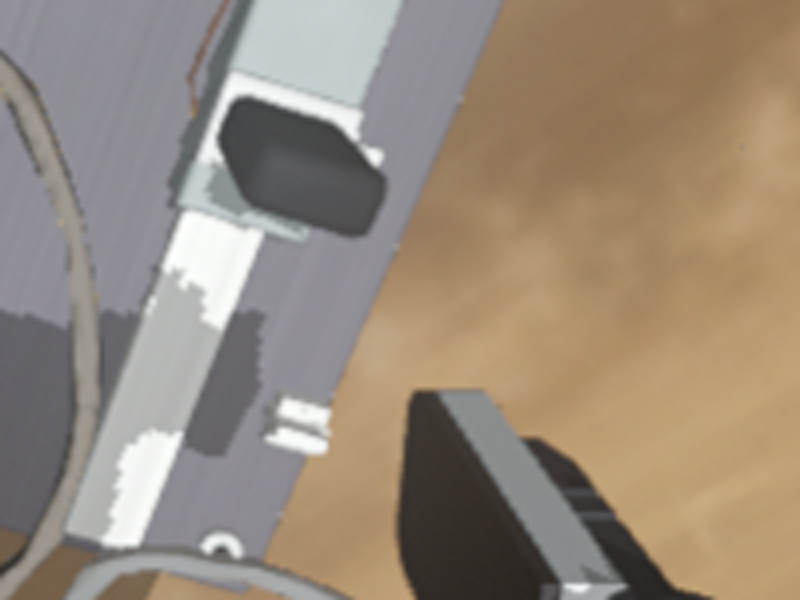

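```bash
cat > fit.py <<'E'
from h import *
from scipy.optimize import least_squares
def fitjig(obs):
    # obs: list of (P, (u,v), (jx,jy,z))
    def f(q):
        c,s=np.cos(q[2]),np.sin(q[2]);r=[]
        for P,uv,j in obs:
            w=[q[0]+c*j[0]-s*j[1],q[1]+s*j[0]+c*j[1],j[2]]
            r+=list(np.array(w2px("",w,P))-uv)
        return np.array(r)
    s=least_squares(f,[.525,-.157,.1],loss="soft_l1");return s.x,f(s.x)
def j2w(q,x,y):
    c,s=np.cos(q[2]),np.sin(q[2]);return q[0]+c*x-s*y,q[1]+s*x+c*y
def w2j(q,x,y):
    c,s=np.cos(q[2]),np.sin(q[2]);x-=q[0];y-=q[1];return c*x+s*y,-s*x+c*y
E
python3 - <<'E'
from fit import *
import pickle
P,o=pickle.load(open("pics/w1.pkl","rb"))
obs=[((301.75,109.5),(95,50,69)),((256,140),(60,85,34)),((330.5,163.3),(60,15,34)),((285.75,168),(44,53,30)),((291.25,170),(44,47,30)),((274.5,68.3),(125,90,8))]
q,r=fitjig([(P,np.array(a),np.array(b)/1000) for a,b in obs]);print(q,np.degrees(q[2]));print(r.reshape(-1,2).round(2))
for n,j in dict(farR=(.125,-.11,.008),nearL=(-.125,.09,.008),nearR=(-.125,-.11,.008),handle=(.015,-.06,.077)).items():
    print(n,np.round(w2px("",[*j2w(q,*j[:2]),j[2]],P),1))
print("seat",j2w(q,.06,.05))
# tab pixel estimates: rib top z .024
for uv in [(394,300),(394,306),(397,308)]:
    w=px2w("",*uv,z=.024,P=P);print(uv,w2j(q,*w[:2]))
# top cam check
P2=camera_params("top")
for n,j in dict(bush=(.095,.05,.069),barNL=(.06,.085,.034),barNR=(.06,.015,.034),farL=(.125,.09,.008),nearR=(-.125,-.11,.008),nearL=(-.125,.09,.008)).items():
    print(n,np.round(w2px("",[*j2w(q,*j[:2]),j[2]],P2),1))
E
```

```text
[ 0.53790338 -0.14830114  0.09579499] 5.488648339526406
[[ 0.65  0.28]
 [-0.56 -0.11]
 [ 0.04  0.95]
 [-0.02  0.03]
 [ 0.75  0.03]
 [-1.17 -1.78]]
farR [474.8 136.4]
nearL [214.5 302.9]
nearR [382.7 349.5]
handle [400.1 248.3]
seat (np.float64(0.5928458582102146), np.float64(-0.09279146889848473))
(394, 300) (np.float64(-0.05422276739144915), np.float64(-0.0930953226552803))
(394, 306) (np.float64(-0.060844716340418444), np.float64(-0.0956744000698558))
(397, 308) (np.float64(-0.062102913277579705), np.float64(-0.0995928287471411))
bush [315.9 177. ]
barNL [300.7 199.8]
barNR [335.3 196.4]
farL [296.2 172. ]
nearR [406.1 282.8]
nearL [307.2 292.4]
```

```bash
python3 -m crank '[[-30,-4,3,0,0,0],[-70,-9,8,0,0,0],[-110,-14,12,0,0,0],[-150,-19,17,0,0,0],[-190,-24,21,0,0,0],[-230,-30,26,0,0,0],[-256,-34,30,0,0,0],[-266,-34,30,0,0,0],[-266,-34,30,0,0,0],[-266,-34,30,0,0,0]]'; python3 - <<'E'
from h import *
P=camera_params("wrist");o=observe();im,d=get_image("wrist");save("pics/w2.png",im);np.save("pics/w2d.npy",d)
import pickle;pickle.dump((P,o),open("pics/w2.pkl","wb"))
for t in ["block"]:
        print(t,[(np.round(r["rect"]).tolist(),round(r["p"],2)) for r in nets.find_in("wrist",t)][:3])
cv2.imwrite("pics/w2a.png",cv2.resize(im[130:280,220:420,::-1],None,fx=4,fy=4,interpolation=cv2.INTER_CUBIC))
E
```

```text
clock: 3.65
tool_pos: [0.4746, 0.1186, 0.1702]
eef_rot: [[0.395, -0.919, 0.001], [-0.919, -0.395, -0.001], [0.002, -0.001, -1.0]]
ft_force: [-0.0, -0.7, -0.2]
finger_gap: 0.085
block [([187.0, 272.0, 242.0, 375.0], 0.92), ([295.0, 188.0, 346.0, 297.0], 0.8)]
```

View pics/w2.png

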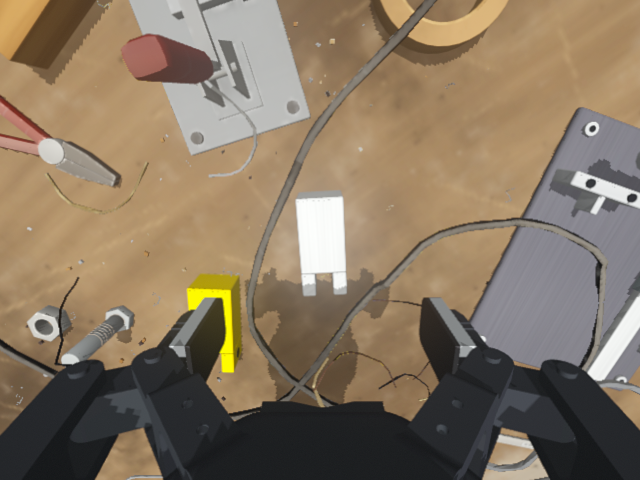

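View pics/w2a.png

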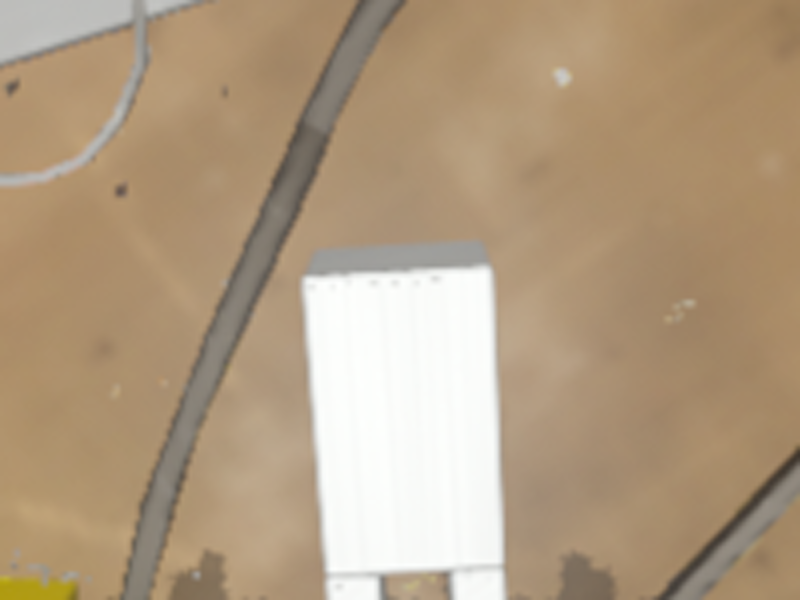

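```bash
python3 - <<'E'
from h import *
import pickle
P,o=pickle.load(open("pics/w2.pkl","rb"))
pts=[((295.75,199),(-45,-20)),((342.75,196.25),(-45,20)),((301.5,273.2),(23,-20)),((345.8,271.8),(23,20)),((315.5,273.8),(23,-8)),((332.5,272.5),(23,8))]
W=[px2w("",*a,z=.036,P=P)[:2]*1000 for a,b in pts];print(np.round(W,1))
# find handedness: fork dir f ; left y
for s in (1,-1):
    A=np.array([(b[0],s*b[1]) for a,b in pts],float);B=np.array(W)
    ca,cb=A.mean(0),B.mean(0);H=(A-ca).T@(B-cb);U,S,V=np.linalg.svd(H);D=np.diag([1,np.sign(np.linalg.det(V.T@U.T))]);R=V.T@D@U.T
    t=cb-R@ca;print(s,t,np.degrees(np.arctan2(R[1,0],R[0,0])),np.abs(A@R.T+t-B).max())
    if np.abs(A@R.T+t-B).max()<8: best=(t,np.arctan2(R[1,0],R[0,0]))
t,y=best
Rt=o["eef_rot"];az=np.degrees(np.arctan2(Rt[1,0],Rt[0,0]));want=np.degrees(y)+90;print("tool az",az,"want",want,want-180)
fx=np.array([np.cos(y),np.sin(y)])
g=t-4*fx; # grasp 4mm behind centre
for z in (0.0,):print("grasp xy",g,"delta tool",Rt.T@(np.r_[g,0]/1000-np.r_[o["tool_pos"][:2],0])*1000)
# depth check
d=np.load("pics/w2d.npy");print(px2w("",320,240,d=d[240,320],P=P),px2w("",380,220,d=d[220,380],P=P))
E
```

```text
[[487.9 147.7]
 [505.5 112.5]
 [427.7 117.9]
 [444.5  82. ]
 [432.1 106.2]
 [439.2  92.7]]
1 [456.43844266 109.98268889] -153.55144871856646 0.7340341195653792
-1 [456.43762671 109.98431793] -153.23827741407857 36.13189105850071
tool az -66.71862228930851 want -63.55144871856646 -243.55144871856646
grasp xy [460.01978131 111.764265  ] delta tool [ 5.26318603e-01  1.61450747e+01 -1.11979738e-02]
[0.46337636 0.11515521 0.03786658] [0.49387362 0.06591398 0.00155018]
```

```bash
python3 -m crank '[[0,6,15,0,0,-1],[0.5,12,45,0,0,-2],[0.5,16,80,0,0,-3.2],[0.5,16,110,0,0,-3.2],[0.5,16,135,0,0,-3.2],[0.5,16,150,0,0,-3.2],[0.5,16,160,0,0,-3.2],[0.5,16,164,0,0,-3.2],[0.5,16,164,0,0,-3.2],[0.5,16,164,0,0,-3.2]]' 62
```

```text
clock: 4.58
tool_pos: [0.4618, 0.1095, 0.0069]
eef_rot: [[0.441, -0.897, 0.003], [-0.897, -0.441, -0.002], [0.003, -0.002, -1.0]]
ft_force: [0.1, 0.6, 0.4]
finger_gap: 0.062
```

```bash
python3 -m crank '[[-2.5,0.5,0,0,0,0],[-2.5,0.5,0,0,0,0],[-2.5,0.5,0,0,0,0],[-2.5,0.5,0,0,0,0],[-2.5,0.5,0,0,0,0],[-2.5,0.5,0,0,0,0],[-2.5,0.5,0,0,0,0],[-2.5,0.5,0,0,0,0],[-2.5,0.5,0,0,0,0],[-2.5,0.5,0,0,0,0]]' 30 60
```

```text
clock: 5.42
tool_pos: [0.4609, 0.1121, 0.0082]
eef_rot: [[0.442, -0.897, 0.006], [-0.897, -0.442, -0.001], [0.003, -0.005, -1.0]]
ft_force: [1.1, 0.3, 5.2]
finger_gap: 0.039
```

```bash
python3 - <<'E'
from fit import *
q=[0.53790338,-0.14830114,0.09579499]
t=np.r_[j2w(q,.007,.05),.12];o=observe();R=o["eef_rot"];print(t,R.T@(t-o["tool_pos"])*1000,o["qpos"],o["ft_force"],o["finger_gap"],o["tool_pos"])
E
```

```text
[ 0.54008886 -0.09786084  0.12      ] [ 223.69865138   21.20396906 -111.12706057] [-14.82828255  41.17293215  -2.33858911 121.58551479   5.73298482
  17.05067227 -85.84726063] [1.07312246 0.26916413 5.19978387] 0.03899716574163483 [0.46091795 0.11209831 0.00824563]
```

```bash
python3 -m crank '[[0,0,-10,0,0,0],[0,0,-35,0,0,0],[5,0,-65,0,0,-4],[15,2,-90,0,0,-10],[30,4,-105,0,0,-17],[50,6,-111,0,0,-24],[75,8,-111,0,0,-31],[100,10,-111,0,0,-38],[125,13,-111,0,0,-45],[140,15,-111,0,0,-52]]'; python3 - <<'E'
from fit import *
q=[0.53790338,-0.14830114,0.09579499]
t=np.r_[j2w(q,.007,.05),.12];o=observe();R=o["eef_rot"];print(R.T@(t-o["tool_pos"])*1000,95.5-np.degrees(np.arctan2(R[1,0],R[0,0])))
E
```

```text
clock: 6.25
tool_pos: [0.5089, -0.0241, 0.1202]
eef_rot: [[0.979, -0.202, 0.006], [-0.202, -0.979, -0.004], [0.007, 0.003, -1.0]]
ft_force: [0.0, -0.2, -3.9]
finger_gap: 0.0389
[45.50066425 65.95598794  0.72228602] 107.15804031737328
```

```bash
python3 -m crank '[[5,7,0,0,0,-7],[10,14,0,0,0,-14],[16,24,0,0,0,-21],[22,34,0,0,0,-28],[28,44,0,0,0,-35],[34,52,0,0,0,-42],[40,60,0,0,0,-49],[44,64,0,0,0,-56],[45.5,66,0,0,0,-63],[45.5,66,0,0,0,-70]]'; python3 - <<'E'
from fit import *
q=[0.53790338,-0.14830114,0.09579499]
t=np.r_[j2w(q,.007,.05),.12];o=observe();R=o["eef_rot"];print(R.T@(t-o["tool_pos"])*1000,95.5-np.degrees(np.arctan2(R[1,0],R[0,0])))
E
```

```text
clock: 7.08
tool_pos: [0.5394, -0.0998, 0.1209]
eef_rot: [[0.522, 0.853, 0.005], [0.853, -0.522, -0.006], [-0.003, 0.007, -1.0]]
ft_force: [-0.5, 0.9, -3.9]
finger_gap: 0.0392
[ 2.04892189 -0.40069138  0.87503221] 36.9401835547608
```

```bash
python3 -m crank '[[2,0,0,0,0,-7],[2,0,0,0,0,-14],[2,0,0,0,0,-21],[2,0,0,0,0,-28],[2,0,0,0,0,-34],[2,0,0,0,0,-37],[2,0,0,0,0,-37],[2,0,0,0,0,-37],[2,0,0,0,0,-37],[2,0,0,0,0,-37]]'; python3 - <<'E'
from fit import *
q=[0.53790338,-0.14830114,0.09579499]
P=camera_params("wrist");o=observe();im,d=get_image("wrist");save("pics/w3.png",im);np.save("pics/w3d.npy",d)
import pickle;pickle.dump((P,o),open("pics/w3.pkl","wb"))
t=np.r_[j2w(q,.007,.05),.12];R=o["eef_rot"];print(R.T@(t-o["tool_pos"])*1000,95.5-np.degrees(np.arctan2(R[1,0],R[0,0])))
E
```

```text
clock: 7.92
tool_pos: [0.5402, -0.0983, 0.121]
eef_rot: [[-0.096, 0.995, 0.005], [0.995, 0.096, -0.007], [-0.008, 0.004, -1.0]]
ft_force: [0.5, 0.7, -3.6]
finger_gap: 0.0392
[ 0.48670115 -0.10075076  1.03129907] -0.010488743083712393
```

View pics/w3.png

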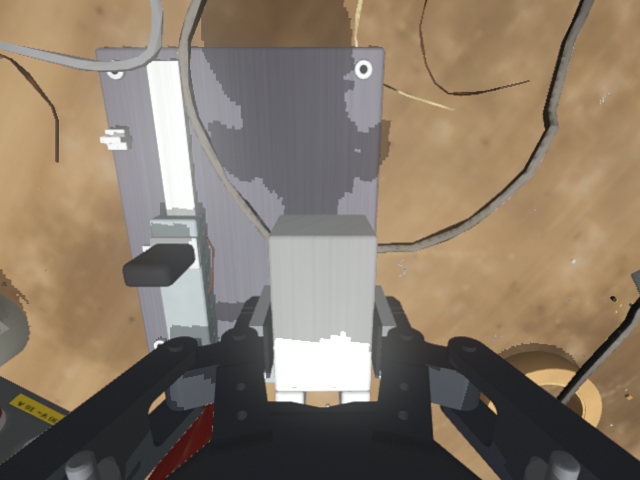

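```bash
python3 - <<'E'
import cv2
im=cv2.imread("pics/w3.png")
a=cv2.resize(im[110:170,80:160],None,fx=9,fy=9,interpolation=cv2.INTER_CUBIC); cv2.imwrite("pics/w3a.png",a)
a=cv2.resize(im[205:265,260:390],None,fx=6,fy=6,interpolation=cv2.INTER_CUBIC); cv2.imwrite("pics/w3b.png",a)
E
```

```text
(no output)
```

View pics/w3a.png

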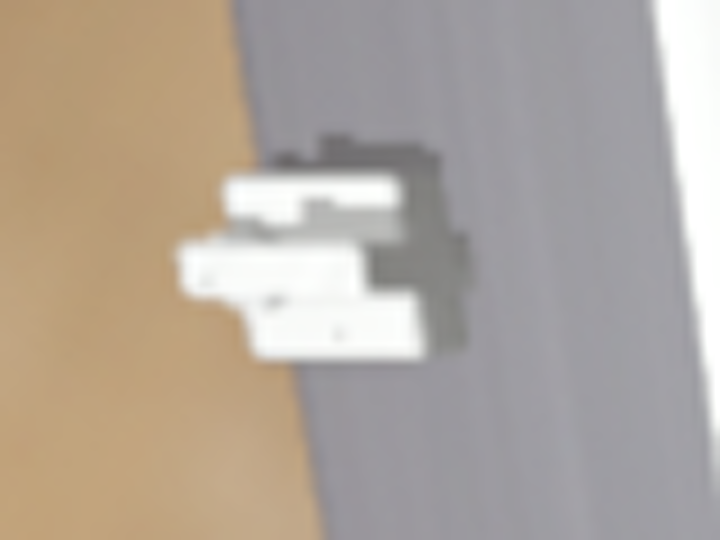

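View pics/w3b.png

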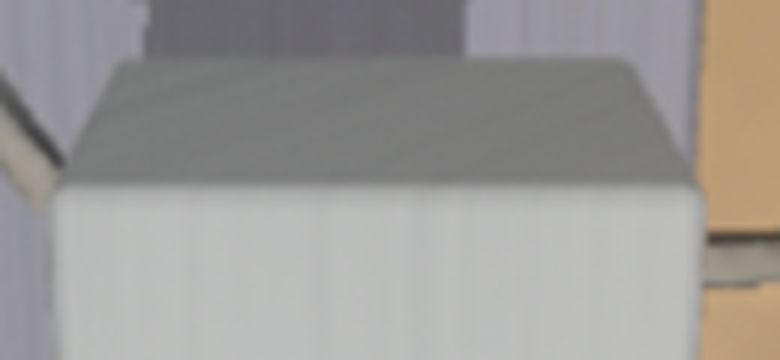

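```bash
python3 - <<'E'
from fit import *
import pickle
q0=[0.53790338,-0.14830114,0.09579499]
P,o=pickle.load(open("pics/w3.pkl","rb"));P1,_=pickle.load(open("pics/w1.pkl","rb"))
a=px2w("",269.7,235.8,z=.149,P=P);b=px2w("",376.3,235.8,z=.149,P=P);print(a,b,np.hypot(*(a-b)[:2]),"yaw",np.degrees(np.arctan2(*(b-a)[[1,0]]))-90)
m=(a+b)/2;d=np.array(w2j(q0,*m[:2]));t=np.array(w2j(q0,*o["tool_pos"][:2]));print("tail jig",d,"tcp jig",t,"fork x",d[0]+.09)
obs=[((301.75,109.5),(95,50,69)),((256,140),(60,85,34)),((330.5,163.3),(60,15,34)),((285.75,168),(44,53,30)),((291.25,170),(44,47,30)),((274.5,68.3),(125,90,8))]
obs2=[((384,47),(-125,90,8)),((97,48),(-125,-110,8))]
L1=[(P1,np.array(a),np.array(b)/1000) for a,b in obs];L2=[(P,np.array(a),np.array(b)/1000) for a,b in obs2]
for L in (L1+L2,):
    q,r=fitjig(L);print(q,np.degrees(q[2]),r.reshape(-1,2).round(1).tolist())
for qq in (q0,q):
    w=px2w("",110.3,139.9,z=.024,P=P);print("tab",w,w2j(qq,*w[:2]))
print("resid of L2 under q0",[np.round(w2px("",[*j2w(q0,j[0],j[1]),j[2]],P)-a,1) for _,a,j in L2])
E
```

```text
[ 0.50186687 -0.12125036  0.149     ] [ 0.49813238 -0.08313315  0.149     ] 0.038299721241997056 yaw 5.59562419554068
tail jig [-0.03331967  0.04952342] tcp jig [0.00709688 0.0495214 ] fork x 0.05668032617507642
[ 0.53815434 -0.14800714  0.09426866] 5.401196110959395 [[0.6, -0.2], [-0.6, -0.6], [-0.0, 0.6], [-0.1, -0.4], [0.6, -0.4], [-1.1, -2.3], [0.3, -0.6], [-5.3, -0.9]]
tab [ 0.48352582 -0.25218844  0.024     ] (np.float64(-0.06406491523124119), np.float64(-0.09820986226307267))
tab [ 0.48352582 -0.25218844  0.024     ] (np.float64(-0.06419246063170539), np.float64(-0.09857660048330344))
resid of L2 under q0 [array([-0.4, -1.2]), array([-6., -1.])]
```

```bash
python3 -m crank '[[0.5,-1.5,10,0,0,0],[0.5,-1.5,25,0,0,0],[0.5,-1.5,40,0,0,0],[0.5,-1.5,55,0,0,0],[0.5,-1.5,66,0,0,0],[0.5,-1.5,75,0,0,0],[0.5,-1.5,83,0,0,0],[0.5,-1.5,90,0,0,0],[0.5,-1.5,96,0,0,0],[0.5,-1.5,96,0,0,0]]'; python3 - <<'E'
from fit import *
q=[0.53790338,-0.14830114,0.09579499]
P=camera_params("wrist");o=observe();im,d=get_image("wrist");save("pics/w4.png",im)
print(w2j(q,*o["tool_pos"][:2]),o["tool_pos"][2])
E
```

```text
clock: 8.8
tool_pos: [0.5387, -0.0987, 0.024]
eef_rot: [[-0.096, 0.995, 0.003], [0.995, 0.096, -0.007], [-0.008, 0.002, -1.0]]
ft_force: [0.1, 0.1, -1.8]
finger_gap: 0.0391
(np.float64(0.005524219993722898), np.float64(0.049335844012939625)) 0.024001152923730406
```

View pics/w4.png

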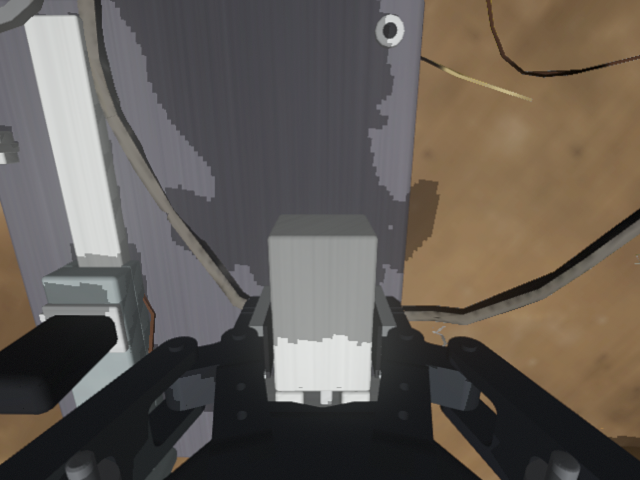

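```bash
python3 -m crank '[[0,0,1,0,0,0],[0,0,2,0,0,0],[0,0,3,0,0,0],[0,0,4,0,0,0],[0,0,5,0,0,0],[0,0,6,0,0,0],[0,0,7,0,0,0],[0,0,8,0,0,0],[0,0,9,0,0,0],[0,0,9,0,0,0]]'
```

```text
clock: 9.68
tool_pos: [0.5392, -0.0987, 0.0165]
eef_rot: [[-0.096, 0.995, 0.004], [0.995, 0.096, -0.008], [-0.009, 0.003, -1.0]]
ft_force: [-2.1, -0.5, 3.7]
finger_gap: 0.0391
```

```bash
python3 -m crank '[[0,0.7,0,0,0,0],[0,1.4,0,0,0,0],[0,2.1,0,0,0,0],[0,2.8,0,0,0,0],[0,3.5,0,0,0,0],[0,4,0,0,0,0],[0,4.5,0,0,0,0],[0,5,0,0,0,0],[0,5,0,0,0,0],[0,5,0,0,0,0]]'
```

```text
clock: 10.52
tool_pos: [0.5436, -0.0981, 0.0166]
eef_rot: [[-0.096, 0.995, 0.003], [0.995, 0.096, -0.008], [-0.009, 0.002, -1.0]]
ft_force: [-4.3, -0.2, 3.4]
finger_gap: 0.0392
```

```bash
python3 -m crank '[[0,0.5,0,0,0,0],[0,1,0,0,0,0],[0,1.5,0,0,0,0],[0,2,0,0,0,0],[0,2.5,0,0,0,0],[0,3,0,0,0,0],[0,3.5,0,0,0,0],[0,3.5,0,0,0,0],[0,3.5,0,0,0,0],[0,3.5,0,0,0,0]]'
```

```text
clock: 11.35
tool_pos: [0.5436, -0.0981, 0.0165]
eef_rot: [[-0.096, 0.995, -0.004], [0.995, 0.096, -0.01], [-0.01, -0.005, -1.0]]
ft_force: [-11.0, -1.1, 9.1]
finger_gap: 0.0392
```

```bash
python3 -m crank '[[0,0,0,0,0,0],[0,0,0,0,0,0],[0,0,0,0,0,0],[0,0,0,0,0,0],[0,0,0,0,0,0],[0,0,0,0,0,0],[0,0,0,0,0,0],[0,0,0,0,0,0],[0,0,0,0,0,0],[0,0,0,0,0,0]]' 62; python3 - <<'E'
from fit import *
q=[0.53790338,-0.14830114,0.09579499]
P=camera_params("wrist");o=observe();im,d=get_image("wrist");save("pics/w5.png",im)
print(w2j(q,*o["tool_pos"][:2]),o["tool_pos"][2])
E
```

```text
clock: 12.18
tool_pos: [0.5436, -0.0981, 0.0165]
eef_rot: [[-0.096, 0.995, -0.004], [0.995, 0.096, -0.01], [-0.01, -0.005, -1.0]]
ft_force: [-0.0, 0.3, 0.6]
finger_gap: 0.0619
(np.float64(0.010507682875266433), np.float64(0.04941977717858737)) 0.016468306104730268
```

View pics/w5.png

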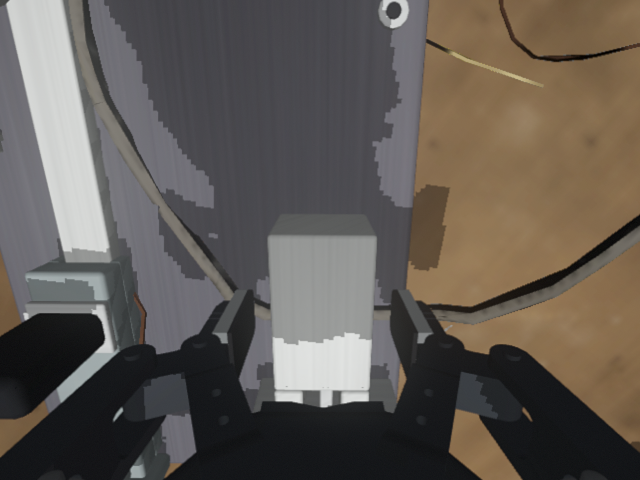

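```bash
python3 -m crank '[[0,0,4,0,0,0],[0,0,-10,0,0,0],[0,0,-30,0,0,0],[0,0,-60,0,0,0],[0,0,-95,0,0,0],[0,0,-130,0,0,0],[0,0,-150,0,0,5],[0,0,-150,0,0,12],[0,0,-150,0,0,19],[0,0,-150,0,0,26]]' ; python3 - <<'E'
from fit import *
q=[0.53790338,-0.14830114,0.09579499]
o=observe();R=o["eef_rot"]
t=np.r_[j2w(q,.015,-.060),.165];print(t,R.T@(t-o["tool_pos"])*1000,np.degrees(np.arctan2(R[1,0],R[0,0]))-5.5)
E
```

```text
clock: 13.07
tool_pos: [0.5442, -0.0964, 0.1681]
eef_rot: [[0.355, 0.935, -0.002], [0.935, -0.355, -0.01], [-0.01, 0.002, -1.0]]
ft_force: [0.2, -0.5, 0.4]
finger_gap: 0.0619
[ 0.55857352 -0.20659132  0.165     ] [-97.91157143  52.54059723   4.17214563] 63.69944279146128
```

```bash
python3 -m crank '[[-10,5,0,0,0,7],[-22,12,0,0,0,14],[-36,19,0,0,0,21],[-50,27,0,0,0,28],[-64,34,0,0,0,35],[-78,42,0,0,0,42],[-90,48,0,0,0,49],[-98,52.5,2,0,0,56],[-98,52.5,4,0,0,63],[-98,52.5,4,0,0,63.7]]' 50; python3 - <<'E'
from fit import *
import pickle
q=[0.53790338,-0.14830114,0.09579499]
P=camera_params("wrist");o=observe();im,d=get_image("wrist");save("pics/w6.png",im);np.save("pics/w6d.npy",d);pickle.dump((P,o),open("pics/w6.pkl","wb"))
R=o["eef_rot"]
t=np.r_[j2w(q,.015,-.060),.165];print(t,R.T@(t-o["tool_pos"])*1000,np.degrees(np.arctan2(R[1,0],R[0,0]))-5.5,o["dq"].round(1))
E
```

```text
clock: 13.9
tool_pos: [0.5582, -0.2069, 0.1657]
eef_rot: [[0.996, 0.093, -0.002], [0.093, -0.996, -0.01], [-0.003, 0.01, -1.0]]
ft_force: [-0.1, -0.8, -0.1]
finger_gap: 0.05
[ 0.55857352 -0.20659132  0.165     ] [ 0.43133504 -0.26236815  0.65471246] -0.18844209271757073 [-1.4 -0.5 -0.4  0.5 -0.4 -0.  -0.1]
```

View pics/w6.png

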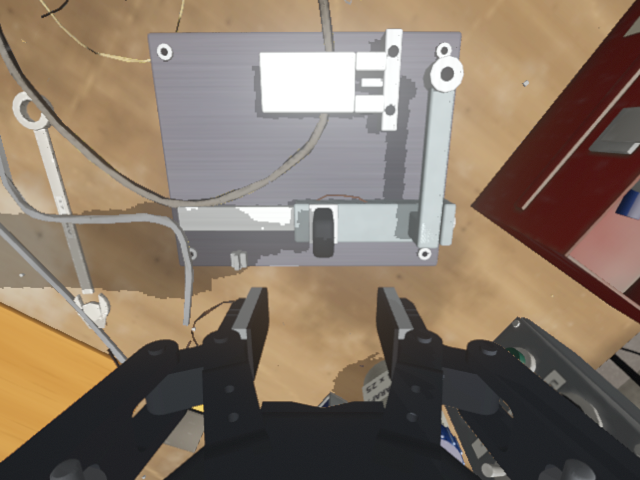

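```bash
python3 - <<'E'
import cv2
im=cv2.imread("pics/w6.png")
a=cv2.resize(im[195:275,220:350],None,fx=6,fy=6,interpolation=cv2.INTER_CUBIC); cv2.imwrite("pics/w6a.png",a)
a=cv2.resize(im[25:135,250:420],None,fx=4.5,fy=4.5,interpolation=cv2.INTER_CUBIC); cv2.imwrite("pics/w6b.png",a)
E
```

```text
(no output)
```

View pics/w6a.png

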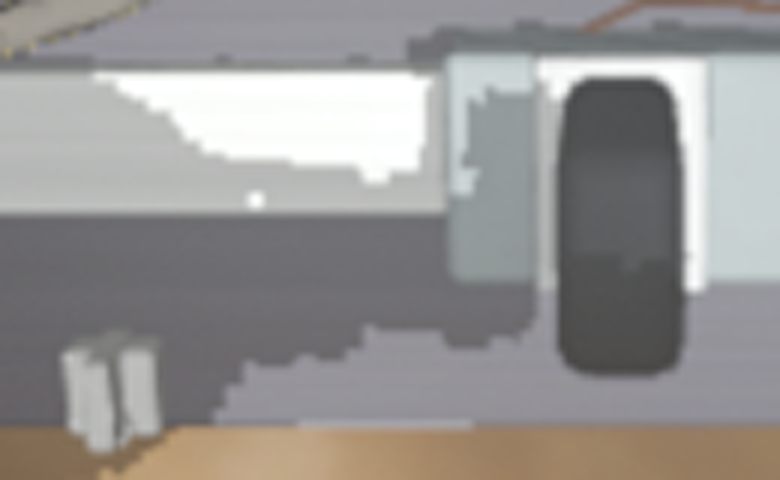

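View pics/w6b.png

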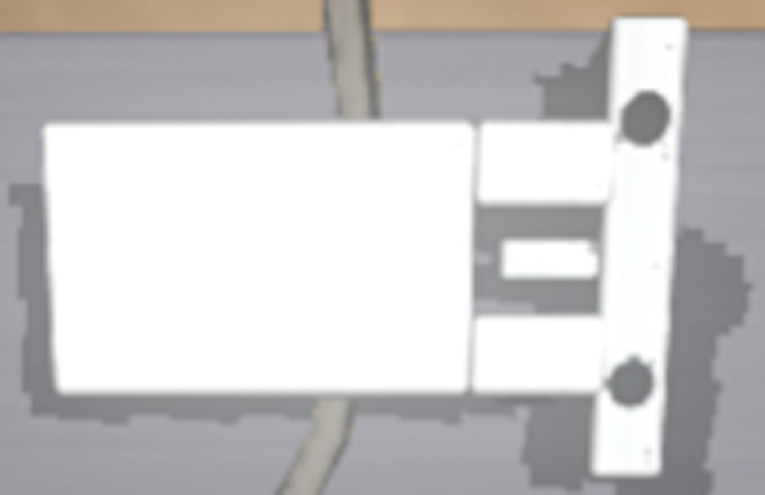

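```bash
python3 - <<'E'
from fit import *
import pickle
q=[0.53790338,-0.14830114,0.09579499]
P,o=pickle.load(open("pics/w6.pkl","rb"))
w=px2w("",323.3,257,z=.077,P=P);print("handle right end",w,w2j(q,*w[:2]))
w=px2w("",237,269.5,z=.024,P=P);print("tab rib right end",w2j(q,*w[:2]))
for n,u,v,z in [("tailL",260.0,53,.044),("tailR",263,112,.044),("prongL",385,52.5,.044),("prongR",383.5,112,.044),("barL",386.2,30,.034),("barR",381.6,130,.034),("bush",446,73.5,.069)]:
    w=px2w("",u,v,z=z,P=P);print(n,np.round(w2j(q,*w[:2]),4))
R=o["eef_rot"];c=np.array(j2w(q,.015,-.060));print(c)
E
```

```text
handle right end [ 0.5600364  -0.21924984  0.077     ] (np.float64(0.015245402939103148), np.float64(-0.0727404003160051))
tab rib right end (np.float64(-0.06403695251516046), np.float64(-0.10517145522941607))
tailL [-0.029   0.0684]
tailR [-0.0291  0.0293]
prongL [0.059  0.0683]
prongR [0.06  0.029]
barL [0.0608 0.0847]
barR [0.0608 0.0163]
bush [0.0951 0.0511]
[ 0.55857352 -0.20659132]
```

```bash
python3 -m crank '[[0.5,0,10,0,0,0.2],[0.5,0,30,0,0,0],[0.5,0,55,0,0,0],[0.5,0,75,0,0,0],[0.5,0,92,0,0,0],[0.5,0,106,0,0,0],[0.5,0,116,0,0,0],[0.5,0,122,0,0,0],[0.5,0,125,0,0,0],[0.5,0,125,0,0,0]]' 50; python3 - <<'E'
from fit import *
q=[0.53790338,-0.14830114,0.09579499]
o=observe();print(w2j(q,*o["tool_pos"][:2]))
E
```

```text
clock: 14.78
tool_pos: [0.5586, -0.207, 0.0405]
eef_rot: [[0.995, 0.098, -0.002], [0.098, -0.995, -0.01], [-0.003, 0.009, -1.0]]
ft_force: [0.5, -0.3, 0.5]
finger_gap: 0.0499
(np.float64(0.014986111361871394), np.float64(-0.06040058017167759))
```

```bash
python3 -m crank '[[0,0,0,0,0,0],[0,0,0,0,0,0],[0,0,0,0,0,0],[0,0,0,0,0,0],[0,0,0,0,0,0],[0,0,0,0,0,0],[0,0,0,0,0,0],[0,0,0,0,0,0],[0,0,0,0,0,0],[0,0,0,0,0,0]]' 5 90; python3 - <<'E'
from fit import *
q=[0.53790338,-0.14830114,0.09579499]
o=observe();print(w2j(q,*o["tool_pos"][:2]))
E
```

```text
clock: 15.62
tool_pos: [0.5585, -0.2071, 0.0415]
eef_rot: [[0.995, 0.098, -0.002], [0.098, -0.995, -0.01], [-0.003, 0.01, -1.0]]
ft_force: [-3.4, 0.8, 5.0]
finger_gap: 0.0149
(np.float64(0.014877762375371518), np.float64(-0.06051872973519928))
```

```bash
python3 -m crank '[[-4,0,0,0,0,0],[-12,0,0,0,0,0],[-21,0,0,0,0,0],[-30,0,0,0,0,0],[-39,0,0,0,0,0],[-48,0,0,0,0,0],[-57,0,0,0,0,0],[-65,0,0,0,0,0],[-71,0,0,0,0,0],[-75,0,0,0,0,0]]'; python3 - <<'E'
from fit import *
q=[0.53790338,-0.14830114,0.09579499]
o=observe();print(w2j(q,*o["tool_pos"][:2]),o["ft_force"],o["finger_gap"])
E
```

```text
clock: 16.45
tool_pos: [0.488, -0.2139, 0.0416]
eef_rot: [[0.995, 0.098, 0.007], [0.098, -0.995, -0.009], [0.007, 0.009, -1.0]]
ft_force: [11.1, 0.4, -11.8]
finger_gap: 0.0147
(np.float64(-0.05596338424321022), np.float64(-0.06049018533036304)) [ 11.06709167   0.36591343 -11.75192163] 0.014741898539838988
```

```bash
python3 -m crank '[[-3,0,0,0,0,0],[-6,0,0,0,0,0],[-9,0,0,0,0,0],[-10,0,0,0,0,0],[-10,0,0,0,0,0],[-10,0,0,0,0,0],[-10,0,0,0,0,0],[-10,0,0,0,0,0],[-10,0,0,0,0,0],[-10,0,0,0,0,0]]'; python3 - <<'E'
from fit import *
import pickle
q=[0.53790338,-0.14830114,0.09579499]
P=camera_params("wrist");o=observe();im,d=get_image("wrist");save("pics/w7.png",im);pickle.dump((P,o),open("pics/w7.pkl","wb"))
print(w2j(q,*o["tool_pos"][:2]),o["ft_force"],o["finger_gap"],o["dq"].round(1))
im,d=get_image("scene");save("pics/s7.png",im);im,d=get_image("top");save("pics/t7.png",im)
cv2.imwrite("pics/s7a.png",cv2.resize(im[150:300,280:440,::-1],None,fx=4,fy=4,interpolation=cv2.INTER_CUBIC))
E
```

```text
clock: 17.28
tool_pos: [0.4819, -0.2144, 0.0416]
eef_rot: [[0.995, 0.099, 0.015], [0.099, -0.995, -0.008], [0.014, 0.009, -1.0]]
ft_force: [10.0, 1.3, -7.0]
finger_gap: 0.0146
(np.float64(-0.062038908941543215), np.float64(-0.06046061441844366)) [10.02122872  1.2614876  -6.97337931] 0.014641235463958416 [ 0.   0.1 -0.1  0.   0.   0.1  0.1]
```

View pics/w7.png

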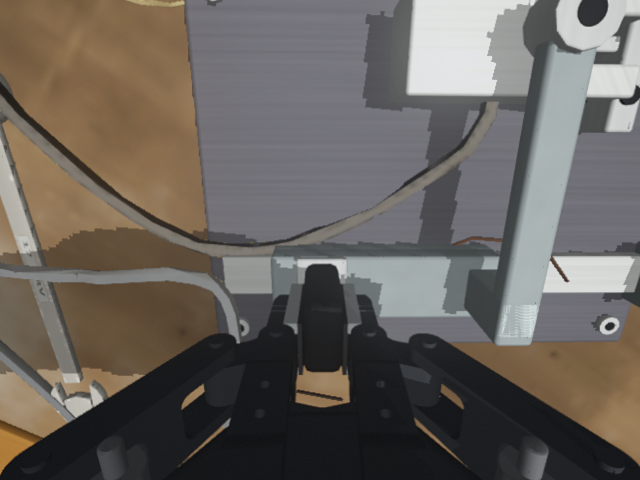

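View pics/s7a.png

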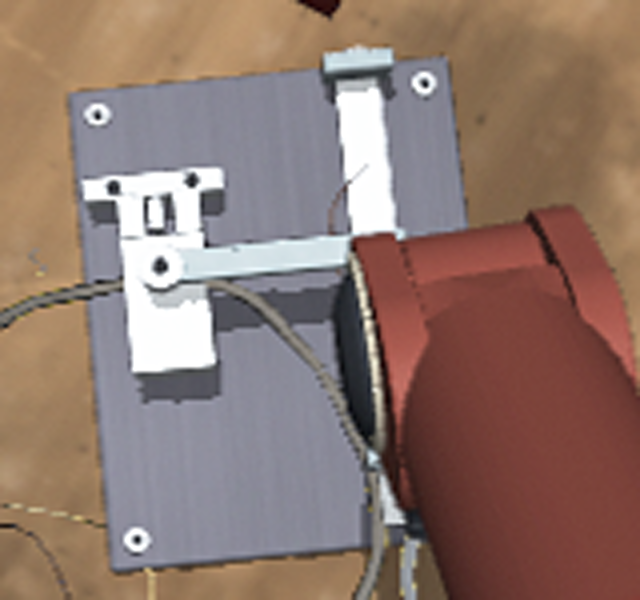

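```bash
python3 - <<'E'
from fit import *
import pickle
q=[0.53790338,-0.14830114,0.09579499]
P,o=pickle.load(open("pics/w7.pkl","rb"));T=camera_params("top")
for n,u,v,z,p in [("bush w",592.5,12,.069,P),("bush top now",320.3,216.3,.069,T),("bush top start",316.6,178,.069,T),("handle",324.5,365,.077,P),("armedgeNear",512,335,.069,P)]:
    w=px2w("",u,v,z=z,P=p);print(n,w2j(q,*w[:2]))
# pointer / tab expected pix
for n,j in dict(bush=(.016,.05,.069),handleR=(-.064,-.073,.077)).items(): print(n,w2px("",[*j2w(q,*j[:2]),j[2]],P))
E
```

```text
bush w (np.float64(0.019185115874110866), np.float64(0.05045980593499817))
bush top now (np.float64(0.016544944464859646), np.float64(0.04893818076406218))
bush top start (np.float64(0.09292291836935952), np.float64(0.04888221725099265))
handle (np.float64(-0.06141149406125782), np.float64(-0.06957001473664456))
armedgeNear (np.float64(0.014215475846571112), np.float64(-0.06222873196132832))
bush (np.float64(581.8229824173397), np.float64(13.582600091767375))
handleR (np.float64(317.74615039135716), np.float64(372.47951262698376))
```

```bash
python3 -m crank '[[-4,0,0,0,0,0],[-6.5,0,0,0,0,0],[-6.5,0,0,0,0,0],[-6.5,0,0,0,0,0],[-6.5,0,0,0,0,0],[-6.5,0,0,0,0,0],[-6.5,0,0,0,0,0],[-6.5,0,0,0,0,0],[-6.5,0,0,0,0,0],[-6.5,0,0,0,0,0]]'; python3 - <<'E'
from fit import *
import pickle
q=[0.53790338,-0.14830114,0.09579499]
P=camera_params("wrist");o=observe();im,d=get_image("wrist");save("pics/w8.png",im);pickle.dump((P,o),open("pics/w8.pkl","wb"))
print(w2j(q,*o["tool_pos"][:2]),o["ft_force"],o["finger_gap"],o["dq"].round(1))
cv2.imwrite("pics/w8a.png",cv2.resize(im[0:120,400:640,::-1],None,fx=3.3,fy=3.3,interpolation=cv2.INTER_CUBIC))
cv2.imwrite("pics/w8b.png",cv2.resize(im[240:400,220:430,::-1],None,fx=3.6,fy=3.6,interpolation=cv2.INTER_CUBIC))
E
```

```text
clock: 18.27
tool_pos: [0.4787, -0.2147, 0.0417]
eef_rot: [[0.995, 0.099, 0.02], [0.099, -0.995, -0.007], [0.019, 0.009, -1.0]]
ft_force: [11.9, 0.1, -6.4]
finger_gap: 0.0149
(np.float64(-0.06524213353384876), np.float64(-0.060455967220484845)) [11.88201944  0.11397407 -6.41956839] 0.01491128837792281 [-0.   0.   0.   0.   0.   0.   0.2]
```

View pics/w8a.png

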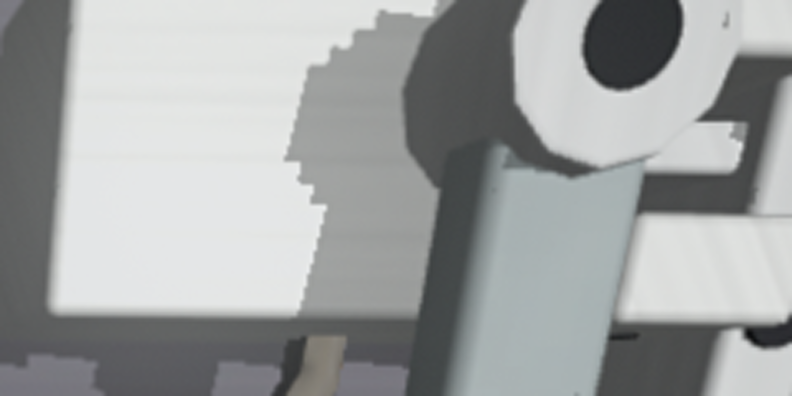

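View pics/w8b.png

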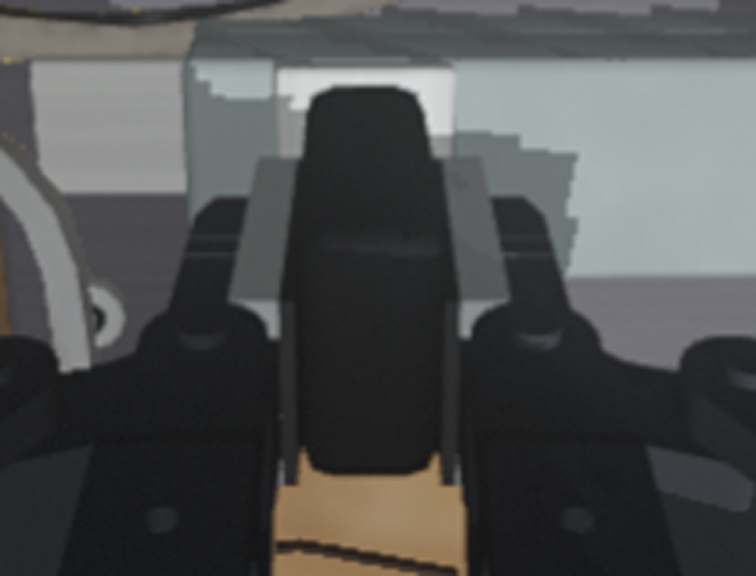

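```bash
python3 - <<'E'
from fit import *
im,d=get_image("top");save("pics/t8.png",im)
cv2.imwrite("pics/t8a.png",cv2.resize(im[150:300,280:440,::-1],None,fx=4,fy=4,interpolation=cv2.INTER_CUBIC))
o=observe();print(o["ft_force"],o["dq"].round(2),o["clock"])
for t in ["masking_tape","tape_measure","spanner_17"]: print(t,[np.round(r["rect"]).tolist() for r in nets.find_in("top",t)][:1])
E
```

```text
[ 9.82496861  0.22190388 -6.42966413] [ 0.03  0.02  0.04  0.1   0.01 -0.09 -0.04] 18.3667
masking_tape [[197.0, 133.0, 249.0, 185.0]]
tape_measure [[456.0, 256.0, 495.0, 281.0]]
spanner_17 [[332.0, 331.0, 407.0, 354.0]]
```

View pics/t8a.png

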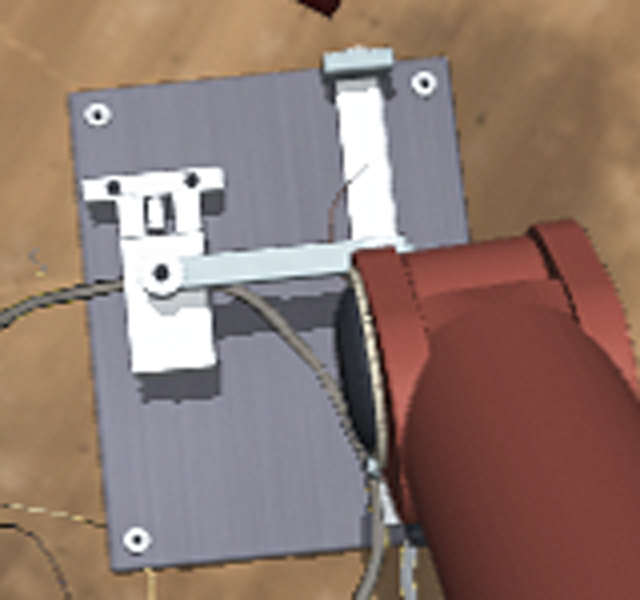

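```bash
python3 -c "
from cell import ticket; print(ticket.hand_in())"
```

```text
the job is handed in; nothing more can be done
None
```

The job is handed in, at about 18.4 s on the clock. The block is seated and released in the drill jig, and the slide is held at the index tab.

**Block:** I picked the silver-white aluminium block, not the yellow look-alike, and turned it about 159°. I lowered it over the blade and pushed it against the back bar until it stopped moving (11 N), then let go with the slide still home. A wrist picture afterwards put the prong ends within about 1 mm of the bar and about 1 mm off the blade's centre line. The last top picture shows it still seated under the bush.

**Slide:** I pinched the handle across its 16 mm sides with 90 N and pulled it out about 80 mm. The index tab measured at about 79 mm of travel. The estimates differ slightly: the arm's position puts the pointer about 1.2 mm past the mark, and the bush in the top picture puts it about 1 mm past. Both are inside the 6 mm limit. The arm is at rest and holding about 10 N against the spring. The arm hid the pointer at the end, so I could not see it directly against the tab.

**Tools:** In the last top picture the masking tape and tape measure are where they were at the start. The spanner was partly hidden by the arm in that picture, so its box does not match the one from the start. The arm did not go down near it.

One downward move of 4 mm was a typing slip, just after I released the block. It showed no bad effect in the forces or the pictures that followed.

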